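# Meter one bottle from the feeder and roll it up to the labelling cradle

### The job

Pull the feeder's slide gate only partway open, so that just the front one of the two bottles drops out onto the track, then push the gate fully shut. Pick up the paddle and with it roll that bottle gently up the track, without touching the bottle with the gripper, until it drops between the two rollers of the cradle at the track's end. Then stand the paddle upright on the worktop, clear of the feeder, and leave the other bottle in the hopper and everything else where it is.

Things in the scene. Friction and masses are not known exactly. Their poses are not given: they have to be found in the camera images.
- feeder: Fixed metal bottle feeder, 124 mm wide (x), 400 mm long: hopper, ramp, hollow and rising track in a line along its y axis. Origin at worktop height on its centre line, under the outer face of the hopper's front wall; z up. The hopper lies at y 0 to +97 mm, the track from the hopper towards -y; end wall at y = -275 to -280 mm, 40 mm high. Base plate y -285 to +115 mm.
- hopper (a point): Centre of the hopper's gate surface (feeder y = 48 mm, z = 70 mm). Open-topped box, walls up to z = 98 mm, with two bays, y 4 to 46 mm (front) and 50 to 92 mm (rear), one bottle lying across in each. Their only floor is the slide gate, 4 mm thick. Below, a ramp (from y = 50 mm, z = 17 mm) leads down under the front wall to the hollow at y = -70 mm.
- hollow (a point): Middle of the track's lowest, level part (feeder y -70 to -85 mm, z = 5 mm), where a bottle let out comes to rest after rolling to and fro for some seconds. Beyond it the rubber-lined track rises evenly to z = 14 mm at y = -200 mm and is level to -226 mm; a bottle left on the rise rolls back. 97 mm wide between side walls that reach up to z = 40 mm.
- cradle (a point): Point on the feeder where the middle of the bottle's axis lies when it rests between the two rollers: feeder x = 0, y = -245 mm, z = 28.5 mm. The rollers are steel, 10 mm in diameter, across the track at feeder y = -231 and -259 mm, tops level with the track's end; a bottle pushed there sinks 4.5 mm between them.
- gate (a joint): Opening of the hopper's steel slide gate in m: 0 = shut (against its stop), grows as it is pulled towards the feeder's +y, at most 0.095. The hopper's front bay (nearest the track) is uncovered first: the front bottle falls through at 0.040 to 0.045 or before, the rear one is safe up to 0.062. May start open by up to 0.008. It moves with about 1.2 N and stays where it is left.
- gate_handle (a point): Top centre of the black upright handle on the gate, 112 mm above the worktop; it moves with the gate and lies at feeder y = 130 mm when shut, 33 mm behind the hopper's rear wall. The handle is a block 30 mm (feeder x) by 14 mm (feeder y), from z = 70 to 112 mm; gate plate (z 66 to 70 mm) below it.
- bottle_front: The bottle in the hopper's front bay, the one to let out: dropper bottle lying on its side across the feeder: body 38 mm in diameter and 73 mm long, then neck and dropper, 92 mm overall, about 60 g. Origin at the centre of its flat bottom, z along its axis to the cap (feeder +x).
- front_mid (a point): Point on the axis of the front bottle, 40 mm from its bottom (about its middle).
- bottle_rear: The same kind of bottle in the rear bay; stays there: dropper bottle lying on its side across the feeder: body 38 mm in diameter and 73 mm long, then neck and dropper, 92 mm overall, about 60 g. Origin and axes as for the front one.
- rear_mid (a point): Point on the axis of the rear bottle, 40 mm from its bottom.
- paddle: Loose white paddle standing upright on the worktop, about 160 g: a blade 84 mm wide (y), 26 mm thick (x), 50 mm high, with a step 30 by 40 mm up to 58 mm, and above it an upright grey handle 24 mm (y) by 18 mm (x), up to z = 150 mm. Origin at the centre of its underside; both broad faces (+x and -x) are alike. It fits in the track with its y across the track.
- lidded_cup: Bystander: specimen cup with red screw lid standing near the paddle, 65 mm in diameter, 70 mm high, origin at the centre of its underside.
- spare_cup: Bystander: specimen cup with white lid beside the hopper, 65 mm in diameter, 70 mm high, origin at the centre of its underside.
- glass_beaker: Bystander: glass beaker beside the track, 70 mm in diameter, 87 mm high, origin at the centre of its underside.
- timer: Bystander: lab timer beside the hopper, 62 by 62 by 44 mm, origin at the centre of its underside.
Mind the look-alikes: they are no part of the job. Leave any yellow look-alike of the bottle_front alone.

How it is judged:
On the way, in this order (a step that is already met when the one before it is completed fails the run):
1. the gate is pulled partway open and the front bottle has dropped out of the hopper and lies on the track, the rear one still in the hopper (value of joint gate above 0.03 m and z of front_mid in the frame of feeder below 0.045 m and y of front_mid in the frame of feeder below -0.02 m and z of rear_mid in the frame of feeder above 0.075 m and y of rear_mid in the frame of feeder above 0.05 m), for 0.1 s.
2. the gate is pushed fully shut again (within 5 mm) (value of joint gate below 0.005 m and z of front_mid in the frame of feeder below 0.045 m and y of front_mid in the frame of feeder below -0.02 m and z of rear_mid in the frame of feeder above 0.075 m and y of rear_mid in the frame of feeder above 0.05 m), for 0.2 s.
3. the bottle nears the end of the track with the paddle close behind it (their middles within 70 mm) (y of front_mid in the frame of feeder between -0.23 and -0.18 m and z of front_mid in the frame of feeder below 0.045 m and z of paddle in the frame of feeder below 0.035 m and y of paddle in the frame of feeder between -0.22 and -0.1 m and horizontal distance between paddle and front_mid below 0.07 m).
4. the bottle lies between the cradle's rollers (y of front_mid in the frame of feeder between -0.25 and -0.24 m and z of front_mid in the frame of feeder between 0.024 and 0.0315 m and angle between the z axis of bottle_front and the x axis of feeder, either way round below 0.1 rad and linear speed of bottle_front below 0.02 m/s), for 0.3 s.
At the end, for the whole second after the job is handed in: Front bottle at rest between the cradle rollers (within 5 mm along the track, square within 0.1 rad), gate shut within 5 mm, rear bottle in the hopper, paddle standing upright and still on the worktop, its middle over 85 mm from the feeder's centre line or beyond its ends (all of step 4 and value of joint gate below 0.005 m and z of rear_mid in the frame of feeder above 0.075 m and y of rear_mid in the frame of feeder above 0.05 m and angle between paddle's own z axis and vertical below 0.1 rad and height (world z) of paddle below 0.01 m and linear speed of paddle below 0.02 m/s and (y of paddle in the frame of feeder below -0.305 m or y of paddle in the frame of feeder above 0.14 m or x of paddle in the frame of feeder above 0.085 m or x of paddle in the frame of feeder below -0.085 m)); the robot touches nothing.
It fails at once if the rear bottle leaves the hopper (not (z of rear_mid in the frame of feeder above 0.075 m and y of rear_mid in the frame of feeder above 0.05 m)).
It fails at once if a finger or the arm touches a bottle (over 0.5 N) (contact force between any of the fingers, the arm and bottle_front above 0.5 N or contact force between any of the fingers, the arm and bottle_rear above 0.5 N).
It fails at once if the bottle is shoved: faster than 0.4 m/s near the end of the track, or pressed by the paddle with over 15 N ((y of front_mid in the frame of feeder below -0.18 m and linear speed of bottle_front above 0.4 m/s) or contact force between paddle and bottle_front above 15 N).
It fails at once if the front bottle leaves the feeder (z of front_mid in the frame of feeder above 0.11 m or x of front_mid in the frame of feeder above 0.03 m or x of front_mid in the frame of feeder below -0.03 m).
It fails at once if a bystander (cup, beaker, timer) is moved by more than 25 mm or tipped (distance of any of lidded_cup, spare_cup, glass_beaker, timer from where it was at the start of the episode above 0.025 m or angle between any of lidded_cup, spare_cup, glass_beaker, timer's own z axis and vertical above 0.3 rad).
It also fails if it takes over 64 s, if anything falls off the work surface, if the arm or the gripper's body presses on something with over 40 N, if the wrist force passes 120 N, or if a joint passes its speed limit or range.

### The arm

A 6-joint arm with a two-finger parallel gripper is mounted at the origin on a cart in front of the work surface, level with it; the furniture and walls round the work are solid. World frame = base frame: x ahead of the robot, y to its left, z up, the work surface at z = 0. Lengths are in m, angles in rad, forces in N, time in s.
With the tool pointing down it reaches from about 0.275 to 0.875 m from the base axis. Payload 12.5 kg.
Tool frame: the origin (TCP) lies midway between the tips of the shut fingers; the grasp point (between the pads) lies ctrl.grip_depth behind it (ctrl.grip_depth is the distance from the TCP to the grasp point, in m); z points along the fingers, y is the line along which they close (so a half turn about z gives the same grasp; the last joint's range is limited). The gripper opens to 85 mm and grips with 20 to 120 N. Pads are 22 mm wide; open, the fingers measure 114 mm over their backs; the gripper's body (76 mm by 85 mm) begins 54 mm behind the grasp point. The pads swing forward as they close: fully open they stand 13 mm farther back than shut.
Start: joints at [-1.278, 0.351, 1.652, -0, 1.139, -0.085], TCP at [0.203, -0.511, 0.202] pointing down, gripper open.
Joint ranges: [-2.75, 2.75], [-0.79, 2.1], [0.01, 2.65], [-1.57, 4.71], [0.07, 3.14], [-2.87, 2.87]. Speed limits (rad/s): [2.22, 2.22, 2.79, 3.14, 3.14, 3.14].

### API

Orientations are given as a rotation vector (axis times angle).
In Python, from station import status, optics, hand_in, ctrl gives the robot as it stands.
- The arm moves only by the tool drive_tool, never from a script. Its argument "moves" is a list that holds one entry, the list of rows, each a list of 4 numbers: the shift along the tool's x, y, z in mm, then the turn about the tool's z in degrees. A call has 1 to 5 rows; each row shifts and turns the commanded pose from where the row before left it, along the tool's axes as they then stand; what a row does not reach is not made up. A row lasts 1/10 s, in which the tool goes at most 50 mm and 8.59 degrees, less where a joint would pass 70% of its speed; a pose out of reach is approached as far as the arm can. A call with a gripper value outside its range is refused whole. "jaw" is the opening, from -1 (shut) to 1 (fully open), set as the call begins (left out, the last holds). The fingers move at their own pace and stop on an object; the grip force is fixed at half the most. Time passes only in rows, so rows that do not move let the fingers close. It gives the time, the measured TCP pose, the force, the opening and the grip force at its end, in the units of the state.
- status.read_state(): the state, without advancing time (a new reading comes with each control period).
- optics.get_image(name): name is "scene" or "top"; returns the picture (400x640x3 uint8, red, green, blue); there is no depth.
- optics.camera_model(name): a dict with "vertical_fov" (degrees; the focal length in pixels is half the picture's height over the tangent of half this angle, whatever the lens; pixels are square), "cx", "cy" (the principal point, pixels), "xyz" and "orientation" of the camera in the world. Camera axes: x right, y up, looking along -z (the intrinsics and any distortion apply to the point x, -y, -z); pixel columns grow to the right and rows downward; lengths in m; the calibration is good to about 2 mm. A picture is of the moment at which its call begins. camera_model takes no time and is no camera call.
- hand_in(): hands the job in; it is judged then, once.
Trained networks look in the newest picture that a camera, given by its name, has taken for a name from the list of things; names that differ only in an ending like _2 or _b are one class to them, and where a whole thing is asked for, a point or a joint stands for the part that bears it (a point fixed in the world has none). Each returns a list of dicts, best first, with "score" (0 to 1); they miss things now and then, are a little off and sometimes report something else, mostly with a low value. They report only what shows in the picture. A call takes as long as a camera call. They do not tell look-alikes from the thing itself.
- optics.spot_in(name, camera): "bbox" ([left, top, right, bottom] as shares, 0 to 1, of the picture: columns of its width, rows of its height, round what is visible of it).
- optics.silhouettes(name, camera): "pixels" (400x640 bool, what is visible of it) and "bbox" ([left, top, right, bottom] as shares, 0 to 1, of the picture: columns of its width, rows of its height, round what is visible of it).
The state is a dict: "t": time; "q": joint angles; "joint_vel": joint speeds; "joint_torque": joint torques, N m; "tool_pos": TCP position; "tool_rot": TCP orientation; "contact_force": force on the tool from outside, world axes, zero at the start; "torque": the same for the moment, N m; "width": opening from 0.0 (shut) to 1.0 (fully open); "finger_force": force on a finger pad.
Only numpy, scipy, OpenCV 4.12 (cv2) and the standard library are available. Lean on these libraries where they do the work, as an engineer would, in place of code of your own. Each camera call takes 0.05 s, during which the arm holds its last target. There are 200 camera calls.

## Working session

There is one attempt and no reset: what is moved stays moved. The work goes in short steps, Python scripts to look and compute and a tool call to move; the robot and the scene stay as the last step left them, time stands still between calls to the robot, and variables do not carry over. Pictures are saved under pics/ and viewed, at most 10 in all, crops included, and the job is handed in when it is done.

Besides the shell and the picture viewer there is one more tool, called after "Emit:" by a JSON object that holds its "method" and its "body". drive_tool: Moves the arm, as the interface text tells. Its arguments: {"type":"object","properties":{"moves":{"type":"array"},"jaw":{"type":"number"}},"required":["moves"]}

```bash
mkdir -p pics; ls
cat > h.py <<'E'
from station import status, optics, hand_in, ctrl
import numpy as np, cv2
from scipy.spatial.transform import Rotation as R
def snap(cam,name,crop=None,scale=1):
    im=optics.get_image(cam)
    if crop: 
        a,b,c,d=crop; im=im[b:d,a:c]
    im=cv2.resize(im,None,fx=scale,fy=scale,interpolation=cv2.INTER_CUBIC)
    cv2.imwrite('pics/'+name+'.png',im[:,:,::-1])
E
python3 - <<'E'
from h import *
for c in("scene","top"): print(c,optics.camera_model(c)); snap(c,c+'0')
print(status.read_state()); print(ctrl.grip_depth)
E
```

```text
pics
scene {'vertical_fov': 42.257674097530995, 'cx': 315.4214442982649, 'cy': 189.21284758511032, 'xyz': array([-0.32017101, -0.97701231,  1.02689871]), 'orientation': array([ 0.9068922 , -0.32980286, -0.67165332])}
top {'vertical_fov': 50.56009152626366, 'cx': 322.7700109406182, 'cy': 197.04996415870656, 'xyz': array([0.36217401, 0.01609514, 1.11011533]), 'orientation': array([ 0.13396374, -0.13801878, -1.58848349])}
{'t': 0.1, 'q': array([-1.27757924e+00,  3.51159785e-01,  1.65234336e+00, -1.72294304e-05,
        1.13905448e+00, -8.45952604e-02]), 'joint_vel': array([ 0.00049905, -0.00203705, -0.00284616,  0.0003024 , -0.00054753,
        0.00094437]), 'joint_torque': array([ 1.62090346e-03, -5.06833112e+01, -2.91874784e+01, -4.44603415e-05,
        2.60089495e-03,  5.72319732e-05]), 'tool_pos': array([ 0.20282157, -0.51090805,  0.20173098]), 'tool_rot': array([-3.08476124e+00, -5.89774060e-01,  1.82211595e-04]), 'contact_force': array([0.98061026, 0.25178574, 0.27707018]), 'torque': array([-0.00890803, -0.00536625, -0.01902832]), 'finger_force': 0.0, 'width': 1.0003213355360692}
0.0187
```

View pics/scene0.png

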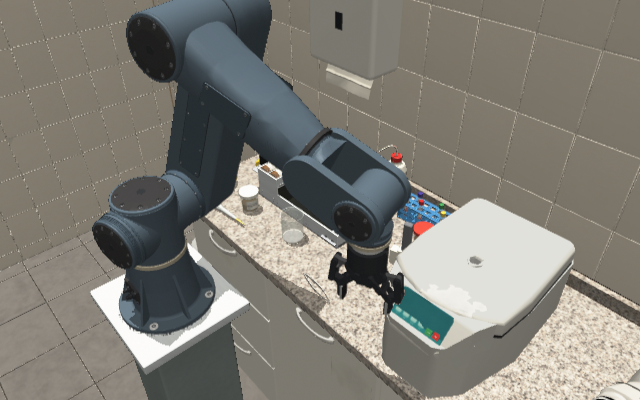

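View pics/top0.png

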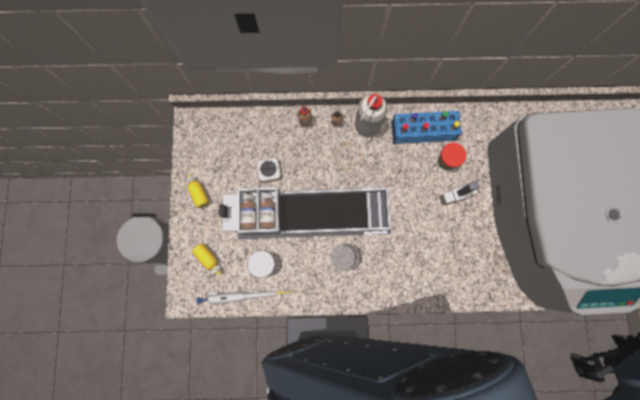

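The top view shows the feeder lying along image columns 225–390 at row ~211, with the gate handle at (224,211) and the hopper at (258,211). The paddle is at (461,192), the red-lid cup at (453,155), the spare cup at (262,264), the beaker at (344,257) and the timer at (268,169). The yellow bottles at (198,194) and (205,257) are look-alikes. The two brown bottles in the hopper at (249,211) and (267,211) fit the description.

```bash
cat >> h.py <<'E'
def cam(c):
    m=optics.camera_model(c); f=200/np.tan(np.radians(m['vertical_fov'])/2)
    return np.array(m['xyz']),R.from_rotvec(m['orientation']).as_matrix(),f,m['cx'],m['cy']
def back(c,u,v,z):
    p,M,f,cx,cy=cam(c); d=M@np.array([(u-cx)/f,-(v-cy)/f,-1]); return p+d*(z-p[2])/d[2]
def proj(c,P):
    p,M,f,cx,cy=cam(c); q=(np.atleast_2d(P)-p)@M; return np.c_[cx+f*q[:,0]/-q[:,2],cy-f*q[:,1]/-q[:,2]]
E
python3 - <<'E'
from h import *
snap('top','crop1',(170,130,500,330),2.4)
for n in ['feeder','gate_handle','bottle_front','bottle_rear','paddle','lidded_cup','spare_cup','glass_beaker','timer']:
    for r in optics.silhouettes(n,'top')[:3]:
        m=r['pixels'].astype(np.uint8); 
        if m.sum()<5: continue
        ys,xs=np.nonzero(m); rect=cv2.minAreaRect(np.c_[xs,ys].astype(np.float32))
        print(n,round(r['score'],2),m.sum(),np.round(rect[0],1),np.round(rect[1],1),round(rect[2],1),np.round(back('top',xs.mean(),ys.mean(),0.05),3))
E
```

```text
feeder 0.94 6769 [303.9 211.9] [ 50.7 169.9] 88.3 [0.507 0.037 0.05 ]
gate_handle 0.67 561 [247.3 212.1] [36.  56.8] 87.6 [0.515 0.243 0.05 ]
bottle_front 0.93 458 [196.1 191.2] [35.3 15.2] 63.4 [0.565 0.331 0.05 ]
bottle_front 0.66 515 [266.5 209.5] [37. 15.] 90.0 [0.512 0.154 0.05 ]
bottle_front 0.63 506 [247.5 210.5] [37. 15.] 90.0 [0.51  0.202 0.05 ]
bottle_rear 0.85 552 [247.5 210.5] [37. 17.] 90.0 [0.511 0.201 0.05 ]
paddle 0.85 468 [458.7 193.4] [12.6 42.1] 71.6 [ 0.549 -0.335  0.05 ]
paddle 0.33 560 [260.8 264.2] [25.5 26.2] 45.0 [0.382 0.168 0.05 ]
lidded_cup 0.96 600 [450.3 156.8] [24.  30.4] 45.0 [ 0.646 -0.322  0.05 ]
spare_cup 0.93 579 [261. 264.] [26. 26.] 90.0 [0.382 0.169 0.05 ]
glass_beaker 0.96 711 [343.5 257.5] [29. 29.] 90.0 [ 0.394 -0.037  0.05 ]
timer 0.72 516 [268.  169.9] [23.  23.5] 79.7 [0.62 0.15 0.05]
timer 0.59 651 [343.5 257. ] [28. 27.] 90.0 [ 0.395 -0.037  0.05 ]
```

View pics/crop1.png

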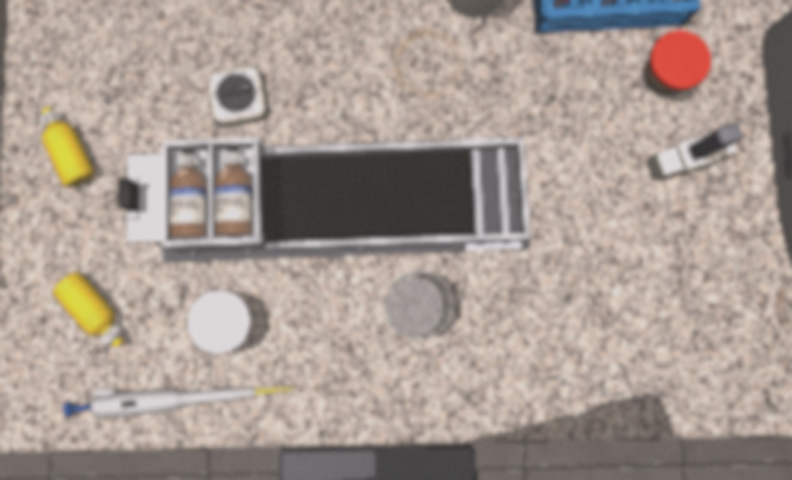

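The crop confirms two brown bottles in the hopper: the front one at crop (233,192) and the rear one at (187,192). The yellow look-alikes lie loose on the worktop. The handle is at crop (128,194) and the end wall at crop x≈523. The paddle blade runs from crop (658,165) up and to the right, next to the red cup.

Run:
```python
from h import *
g=lambda u,v,z:back('top',170+u/2.4,130+v/2.4,z)
P={'hf_top':(262,141,.098),'hf_bot':(262,245,.098),'hr_top':(165,143,.098),'hr_bot':(165,245,.098),'ew_top':(521,142,.04),'ew_bot':(525,241,.04),'handle':(128,193,.112),'bf':(233,192,.091),'br':(187,192,.091),'padleft':(657,164,.05),'handletop':(729,132,.15)}
for k,a in P.items(): print(k,np.round(g(*a),4))
print(R.from_rotvec(status.read_state()['tool_rot']).as_matrix().round(3))
```

```text
hf_top [0.5615 0.1172 0.098 ]
hf_bot [0.4559 0.1176 0.098 ]
hr_top [0.5616 0.2155 0.098 ]
hr_bot [0.458  0.2143 0.098 ]
ew_top [ 0.5657 -0.1547  0.04  ]
ew_bot [ 0.4594 -0.1538  0.04  ]
handle [0.5091 0.2488 0.112 ]
bf [0.5109 0.1475 0.091 ]
br [0.5119 0.194  0.091 ]
padleft [ 0.537  -0.2959  0.05  ]
handletop [ 0.5502 -0.3381  0.15  ]
[[ 0.929  0.369  0.   ]
 [ 0.369 -0.929  0.   ]
 [ 0.    -0.    -1.   ]]
```

```bash
cat >> h.py <<'E'
FX,FY,FT=0.5106,0.1174,0.01
def fw(P):
    P=np.atleast_2d(np.array(P,float)); c,s=np.cos(FT),np.sin(FT)
    return np.c_[FX+c*P[:,0]-s*P[:,1],FY+s*P[:,0]+c*P[:,1],P[:,2]]
def line(im,c,pts,off,s,col):
    q=(proj(c,fw(pts))-np.array(off)+.5)*s-.5
    cv2.polylines(im,[np.round(q).astype(np.int32)],True,col,1)
def box(a,b,c,d,z): return [(a,c,z),(b,c,z),(b,d,z),(a,d,z)]
E
python3 - <<'E'
from h import *
im=optics.get_image('top'); o=(210,165); s=4
im=np.ascontiguousarray(cv2.resize(im[165:260,210:402],None,fx=s,fy=s,interpolation=cv2.INTER_CUBIC))
line(im,'top',box(-.052,.052,0,.097,.098),o,s,(255,0,0))
line(im,'top',box(-.052,.052,-.280,0,.04),o,s,(0,255,0))
line(im,'top',box(-.062,.062,-.285,.115,.003),o,s,(255,255,0))
line(im,'top',box(-.0485,.0485,-.264,-.226,.014),o,s,(0,255,255))
line(im,'top',box(-.015,.015,.123,.137,.112),o,s,(255,0,255))
cv2.imwrite('pics/ov.png',im[:,:,::-1])
E
```

```text
(no output)
```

View pics/ov.png

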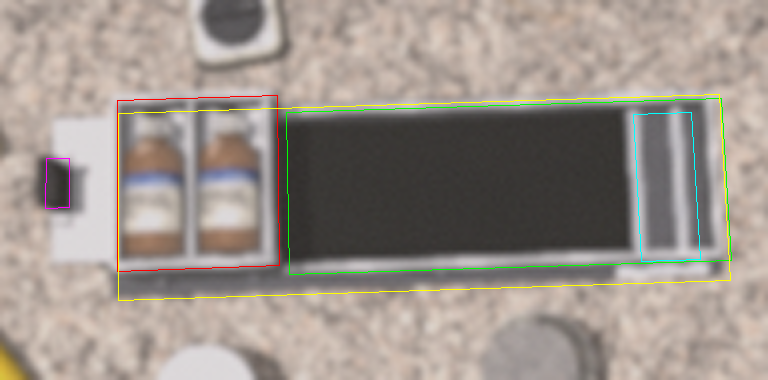

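The overlay sits ~8 px (enlarged) to the right of and ~4 px below the picture, at the hopper rim, rollers and base end. I'm shifting the model.

```bash
cat > ed.py <<'E'
import h; from h import *
from scipy.ndimage import map_coordinates,gaussian_filter
from scipy.optimize import minimize
g=gaussian_filter(optics.get_image('top').astype(float).mean(2),.7)
gy,gx=np.gradient(g); 
# cross-feeder edges: (x0,x1,y,z)
C=[(-.04,.04,0,.098),(-.04,.04,.097,.098),(-.04,.04,-.28,.04),(-.045,.045,-.226,.014),(-.04,.04,-.275,.04),(-.05,.0,-.285,.004)]
out={}
for x0,x1,y,z in C:
    best=[]
    for d in np.arange(-.006,.016,.0005):
        p=np.c_[np.linspace(x0,x1,40),np.full(40,y+d),np.full(40,z)]
        q=proj('top',fw(p)); best.append(map_coordinates(gx,[q[:,1],q[:,0]],order=1).mean())
    b=np.array(best); print(y,z,'|'.join(f'{v:.0f}' for v in b))
print('long')
for z,y0,y1,xs in [(.098,.005,.09,.052),(.098,.005,.09,-.052),(.04,-.26,-.02,.052),(.04,-.26,-.02,-.052),(.04,-.26,-.15,.052),(.04,-.12,-.02,.052)]:
    best=[]
    for d in np.arange(-.012,.0125,.001):
        p=np.c_[np.full(60,xs+d),np.linspace(y0,y1,60),np.full(60,z)]
        q=proj('top',fw(p)); best.append(map_coordinates(gy,[q[:,1],q[:,0]],order=1).mean())
    print(z,xs,'|'.join(f'{v:.0f}' for v in best))
E
python3 ed.py
```

```text
0 0.098 -1|-1|-1|-2|-3|-5|-7|-8|-11|-14|-17|-20|-24|-27|-30|-32|-35|-37|-38|-36|-34|-33|-30|-26|-21|-16|-11|-6|-1|2|5|8|11|12|11|11|10|9|7|6|4|3|1|0
0.097 0.098 7|5|4|-0|-5|-9|-13|-18|-21|-24|-27|-30|-33|-31|-30|-28|-27|-25|-21|-18|-15|-11|-9|-7|-5|-4|-2|-1|-1|-1|-0|0|0|0|0|0|0|1|1|1|2|2|3|4
-0.28 0.04 -2|-1|-1|-1|-0|-0|0|0|0|0|0|0|0|-0|-1|-1|-1|-1|-1|-1|-1|-1|1|3|5|8|10|14|17|20|23|26|28|29|30|30|29|27|24|21|18|15|12|9
-0.226 0.014 -21|-22|-24|-25|-25|-24|-22|-20|-18|-14|-10|-5|-0|5|10|15|20|25|29|33|36|37|38|39|38|37|35|32|29|26|22|19|16|13|10|8|6|4|3|2|1|1|0|0
-0.275 0.04 0|0|0|-0|-1|-1|-1|-1|-1|-1|-1|-1|1|3|5|8|10|14|17|20|23|26|28|29|30|30|29|27|24|21|18|15|12|9|6|4|2|-0|-2|-3|-5|-6|-7|-9
-0.285 0.004 2|1|1|1|0|-0|-1|-1|-2|-2|-3|-4|-4|-4|-4|-4|-4|-4|-3|-3|-1|1|3|5|7|10|13|15|18|20|22|23|23|23|22|21|19|17|14|12|9|7|5|2
long
0.098 0.052 12|15|16|16|14|9|1|-7|-16|-22|-25|-24|-20|-14|-7|-1|4|6|7|6|5|3|3|2|3
0.098 -0.052 11|9|8|7|6|4|1|-4|-11|-18|-25|-29|-30|-26|-19|-9|1|10|17|20|20|17|13|8|4
0.04 0.052 -2|-3|-4|-7|-10|-14|-18|-24|-28|-32|-33|-31|-27|-21|-14|-8|-3|1|2|2|2|1|0|-0|0
0.04 -0.052 12|13|13|12|11|9|7|4|-0|-5|-10|-14|-17|-17|-13|-6|3|13|23|30|33|33|30|24|18
0.04 0.052 -0|-0|-1|-2|-5|-8|-12|-18|-24|-28|-31|-31|-29|-24|-17|-11|-5|-0|2|3|3|2|2|2|1
0.04 0.052 -3|-5|-8|-11|-14|-19|-24|-28|-32|-34|-33|-30|-25|-18|-11|-5|-1|1|1|1|-0|-1|-1|-1|-1
```

```bash
sed -i 's/^FX,FY,FT=.*/FX,FY,FT=0.5134,0.121,0.013/' h.py
cat >> h.py <<'E'
def go(x,y,z,yaw=None):
    "shift in tool mm, turn deg to bring TCP to world x,y,z and tool x to world yaw(deg)"
    s=status.read_state(); M=R.from_rotvec(s['tool_rot']).as_matrix()
    d=M.T@(np.array([x,y,z])-s['tool_pos'])*1000
    cy=np.degrees(np.arctan2(M[1,0],M[0,0]))
    print('t',round(s['t'],2),'pos',s['tool_pos'].round(4),'yaw',round(cy,2),'F',s['contact_force'].round(1),'w',round(s['width'],3),'ff',round(s['finger_force'],1),'tilt',round(np.degrees(np.arccos(-M[2,2])),2))
    print('shift',d.round(1),'norm',round(np.linalg.norm(d),1),'turn',None if yaw is None else round((cy-yaw+180)%360-180,2))
E
```

```text
(no output)
```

Emit:
{"method": "drive_tool", "body": {"moves": [[[31.5, -33, 0, 0], [31.5, -33, 0, 0], [31.5, -33, 0, 0], [31.5, -33, 0, 0], [31.5, -33, 0, 0]]], "jaw": 1}}

```text
t: 1.2
tool_pos: [0.2887, -0.2981, 0.2023]
tool_rot: [3.085, 0.589, 0.0]
contact_force: [1.1, -0.7, -0.2]
width: 0.997
finger_force: 0.0
```

Emit:
{"method": "drive_tool", "body": {"moves": [[[31.5, -33, 0, 0], [31.5, -33, 0, 0], [31.5, -33, 0, 0], [31.5, -33, 0, 0], [31.5, -33, 0, 0]]]}}

```text
t: 1.7
tool_pos: [0.3744, -0.0865, 0.2025]
tool_rot: [3.085, 0.59, 0.001]
contact_force: [1.1, -0.3, -0.8]
width: 1.001
finger_force: 0.0
```

Emit:
{"method": "drive_tool", "body": {"moves": [[[31.5, -33, 0, 0], [31.5, -33, 0, 0], [31.5, -33, 0, 0], [31.5, -33, 0, 0], [31.5, -33, 0, 0]]]}}

```text
t: 2.2
tool_pos: [0.4599, 0.1253, 0.2024]
tool_rot: [3.086, 0.59, 0.001]
contact_force: [1.0, -1.1, 0.2]
width: 0.999
finger_force: 0.0
```

Emit:
{"method": "drive_tool", "body": {"moves": [[[0, 0, 0, -8.5], [0, 0, 0, -8.5], [0, 0, 0, -8.5], [0, 0, 0, -8.5], [0, 0, 0, -8.5]]]}}

```text
t: 2.7
tool_pos: [0.4595, 0.1233, 0.2022]
tool_rot: [-2.657, -1.676, -0.0]
contact_force: [-0.0, -0.2, 0.2]
width: 0.998
finger_force: 0.0
```

Emit:
{"method": "drive_tool", "body": {"moves": [[[0, 0, 0, -8.5], [0, 0, 0, -8.5], [0, 0, 0, -8.5], [0, 0, 0, 0], [0, 0, 0, 0]]]}}

```text
t: 3.2
tool_pos: [0.4595, 0.1232, 0.2022]
tool_rot: [2.233, 2.21, 0.0]
contact_force: [0.3, -0.6, -0.5]
width: 1.0
finger_force: 0.0
```

Run:
```python
from h import *
go(.511,.250,.150,90.7)
snap('scene','s1',(120,120,440,330),2.4)
```

```text
t 3.2 pos [0.4595 0.1232 0.2022] yaw 89.39 F [ 0.3 -0.6 -0.5] w 1.0 ff 0.0 tilt 0.01
shift [127.3  50.1  52.2] norm 146.5 turn -1.31
```

View pics/s1.png

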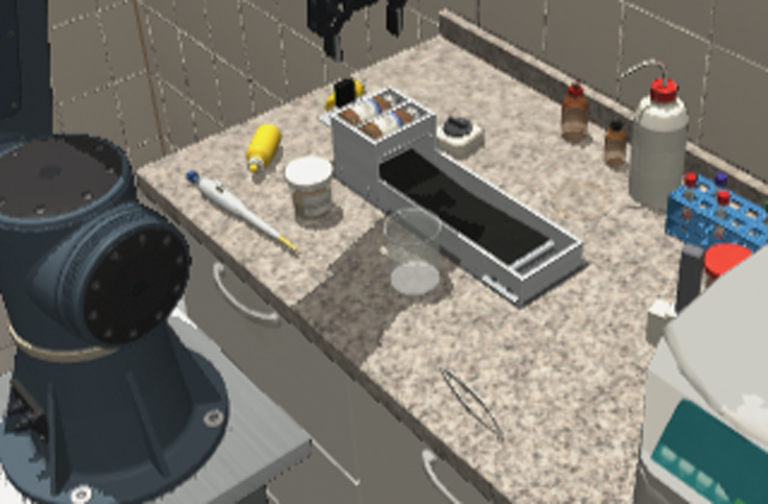

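The scene crop shows the gripper above the hopper, the black gate handle with its top at crop (347,82), the hopper rim corners at (433,118) and (378,152), and the paddle handle top at (691,248). I'll cross-check these with the scene camera.

Run:
```python
from h import *
g=lambda u,v,z:back('scene',120+u/2.4,120+v/2.4,z).round(4)
print('handle',g(347,82,.112),'hopper f corners',g(434,119,.098),g(378,152,.098),'end',g(583,240,.04),g(519,283,.04),'paddle htop',g(691,248,.15), 'rear r', g(389,88,.098))
print('model',fw([(0,.13,.112),(.052,0,.098),(-.052,0,.098),(.052,-.28,.04),(-.052,-.28,.04),(.052,.097,.098)]).round(4))
```

```text
handle [0.5141 0.2455 0.112 ] hopper f corners [0.5572 0.1091 0.098 ] [0.4536 0.099  0.098 ] end [ 0.5742 -0.1579  0.04  ] [ 0.4592 -0.1635  0.04  ] paddle htop [ 0.5525 -0.3387  0.15  ] rear r [0.5609 0.2116 0.098 ]
model [[ 0.5117  0.251   0.112 ]
 [ 0.5654  0.1217  0.098 ]
 [ 0.4614  0.1203  0.098 ]
 [ 0.569  -0.1583  0.04  ]
 [ 0.465  -0.1597  0.04  ]
 [ 0.5641  0.2187  0.098 ]]
```

Emit:
{"method": "drive_tool", "body": {"moves": [[[42, 17.3, 0, 0], [42, 17.3, 0, 0], [42, 17.3, 0, -1.3], [0, 0, 20, 0], [0, 0, 20, 0]]]}}

```text
t: 3.75
tool_pos: [0.5124, 0.2501, 0.1616]
tool_rot: [2.205, 2.238, 0.001]
contact_force: [0.2, -0.6, -0.0]
width: 0.998
finger_force: 0.0
```

Run:
```python
from h import *
go(.512,.249,.082,90.7)
snap('scene','s2',(200,120,330,210),6)
```

```text
t 3.75 pos [0.5124 0.2501 0.1616] yaw 90.86 F [ 0.2 -0.6 -0. ] w 0.998 ff 0.0 tilt 0.04
shift [-1.1 -0.5 79.6] norm 79.6 turn 0.16
```

View pics/s2.png

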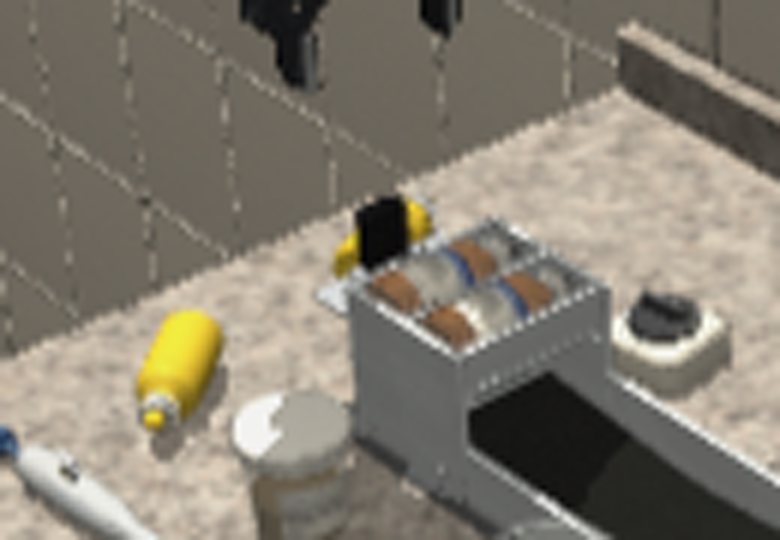

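The fingertips are at crop (300,85) and (440,30), straddling the handle, whose top is at (382,203). I'll check that the two line up in the same camera.

Run:
```python
from h import *
g=lambda u,v,z:back('scene',200+u/6,120+v/6,z).round(4)
print(g(302,85,.1746),g(441,32,.1746),'handle',g(382,203,.112),'hop front',g(607,290,.098),g(463,352,.098))
```

```text
[0.4972 0.294  0.1746] [0.5905 0.2899 0.1746] handle [0.5131 0.2492 0.112 ] hop front [0.5627 0.114  0.098 ] [0.4686 0.1199 0.098 ]
```

Emit:
{"method": "drive_tool", "body": {"moves": [[[0, 0, 20, 0], [0, 0, 20, 0], [0, 0, 10, 0], [0, 0, 0, 0]]]}}

```text
t: 4.2
tool_pos: [0.5117, 0.2485, 0.1114]
tool_rot: [-2.204, -2.238, 0.003]
contact_force: [0.5, -1.5, -0.1]
width: 1.004
finger_force: 0.0
```

Emit:
{"method": "drive_tool", "body": {"moves": [[[0, 0, 15, 0], [0, 0, 14, 0], [0, 0, 0, 0]]]}}

```text
t: 4.5
tool_pos: [0.5115, 0.2485, 0.0821]
tool_rot: [-2.203, -2.238, 0.003]
contact_force: [-0.3, 0.8, -0.2]
width: 1.0
finger_force: 0.0
```

Emit:
{"method": "drive_tool", "body": {"moves": [[[0, 0, 0, 0], [0, 0, 0, 0], [0, 0, 0, 0], [0, 0, 0, 0], [0, 0, 0, 0]]], "jaw": -1}}

```text
t: 5.0
tool_pos: [0.5123, 0.2489, 0.0834]
tool_rot: [2.203, 2.24, 0.001]
contact_force: [0.5, -0.6, -1.2]
width: 0.143
finger_force: 0.0
```

Emit:
{"method": "drive_tool", "body": {"moves": [[[0, 0, 0, 0], [0, 0, 0, 0]]]}}

```text
t: 5.2
tool_pos: [0.5122, 0.2489, 0.0832]
tool_rot: [-2.203, -2.24, 0.0]
contact_force: [-0.9, -0.1, -0.0]
width: 0.002
finger_force: 0.0
```

Run:
```python
from h import *
go(.512,.249,.082,90.7)
a=optics.get_image('scene')[120:210,200:330]; b=optics.get_image('top')[180:240,200:290]
a=cv2.resize(a,(520,360),interpolation=cv2.INTER_CUBIC); b=cv2.resize(b,None,fx=3,fy=6,interpolation=cv2.INTER_CUBIC)
cv2.imwrite('pics/s3.png',np.hstack([a,b])[:,:,::-1])
```

```text
t 5.2 pos [0.5122 0.2489 0.0832] yaw 90.94 F [-0.9 -0.1 -0. ] w 0.002 ff 0.0 tilt 0.0
shift [ 0.1 -0.2  1.2] norm 1.2 turn 0.24
```

View pics/s3.png

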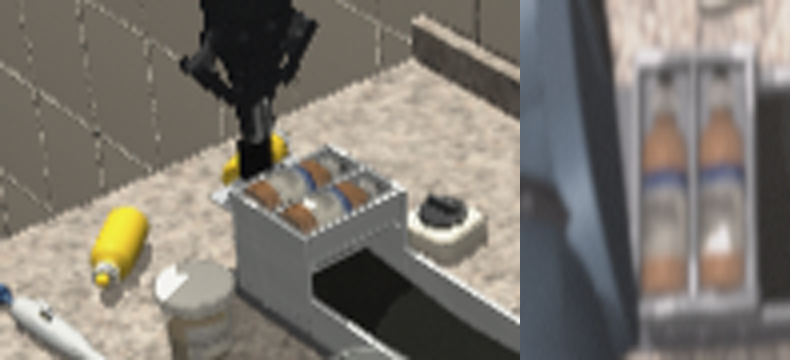

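Run:
```python
from h import *
f=lambda P:((proj('scene',P)-[200,120])*4).round(0).tolist()
print('tcp',f([(.512,.249,.083),(.512,.249,.112),(.512,.249,.125)]),'handle top model',f([(.512,.249,.112),(.512,.249,.07)]))
print('hopper fr corners',f(fw([(.052,0,.098),(-.052,0,.098),(-.052,.097,.098),(.052,.097,.098)])))
a=optics.get_image('scene'); sub=a[150:172,255:275].astype(int).sum(2)//3
print(sub)
```

```text
tcp [[256.0, 165.0], [254.0, 136.0], [253.0, 123.0]] handle top model [[254.0, 136.0], [257.0, 178.0]]
hopper fr corners [[401.0, 188.0], [301.0, 238.0], [227.0, 188.0], [326.0, 142.0]]
[[128  99 104 105 101  21  21  24  43  80  56  53  67  80 177 171 174 186
  193 185]
 [130 100 104 105 100  21  23  26  39  81  66  53  71 115 192 176 184 185
  178 177]
 [125 101 104 104 100  32  23  25  31  81  71  49  83 157 189 171 174 168
  177 176]
 [129 100 103 100 125  62  25  26  38  81  81  39  84 155 189 185 143 150
  191 191]
 [109 101 135 125 147  76  32  38  57  80  72  29  63 164 159 156 165 178
  184 179]
 [121 133 189 183  57  17  20  33  56  66  34  18  42 135 160 146 139 170
  189 189]
 [174 173 177 186  54  13  20  13  12  12  12  11  40 129 149 121  96 177
  191 194]
 [163 152 168 179  66  12  12  12  13  13  11  11  35 113 136 116 106 168
  181 188]
 [176 167 170 169  93  14  14  11  13  13  12  13  25  80 120  97  85 135
  202 200]
 [188 175 155 165  94  12  15  13  13  14  13  12  21  69 103 110 139 177
  202 194]
 [187 182 168 168  92  13  13  12  10  13  12  11  21  69 106 13
[... 256 characters left out ...]
 120 119
  131 140]
 [128  89  89 101 103  53  18  53  93 108 183 131 129 151 155 145 132 123
  123 140]
 [143  90 116 126 122 113  94 107 148 116  98 124 150 164 166 163 148 133
  133 141]
 [190 146 174 148 133 141 145 124  96 101 104 107 124 157 159 166 156 142
  139 157]
 [204 215 191 168 168 130  82  95  93 104 107 109 110 119 148 152 164 157
  149 157]
 [219 213 108 144 142 135  97  78  78 102 107 103 102 101 114 157 162 159
  155 150]
 [222 195 115 101 118 153 151 135  92  78  93  98  99  93 109 150 153 136
  146 140]
 [205 133 108  99 100 107 191 196 174 111  76  86 102  86 103 114 144  96
  131 127]
 [141 132 126  99  99 100 104 140 222 159 103  92 101  96 127 114 135 121
   89 103]]
```

Fingers closed on nothing. In the scene picture the shut fingertips end at crop row ~140, exactly on the handle's top, so the fingertips sit ~30 mm higher than reported. I'll open, go lower with a force check, and close again.

Emit:
{"method": "drive_tool", "body": {"moves": [[[0, 0, 0, 0], [0, 0, 0, 0], [0, 0, 0, 0], [0, 0, 0, 0], [0, 0, 0, 0]]], "jaw": 1}}

```text
t: 5.85
tool_pos: [0.5122, 0.2488, 0.0832]
tool_rot: [-2.203, -2.24, 0.0]
contact_force: [0.5, 1.0, -0.1]
width: 0.843
finger_force: 0.0
```

Emit:
{"method": "drive_tool", "body": {"moves": [[[0, 0, 8, 0], [0, 0, 8, 0], [0, 0, 0, 0]]]}}

```text
t: 6.15
tool_pos: [0.5113, 0.2485, 0.0656]
tool_rot: [-2.202, -2.239, 0.003]
contact_force: [0.4, -0.0, 0.1]
width: 1.001
finger_force: 0.0
```

Run:
```python
from h import *
go(.512,.249,.082,90.7)
im=optics.get_image('scene'); print(im[140:166,246:286].astype(int).sum(2)//30)
```

```text
t 6.15 pos [0.5113 0.2485 0.0656] yaw 90.95 F [ 0.4 -0.   0.1] w 1.001 ff 0.0 tilt 0.14
shift [  0.4   0.6 -16.4] norm 16.4 turn 0.25
[[ 2  2  2 ... 10 10 10]
 [ 2  2  2 ... 10 10 10]
 [ 2  2  2 ... 10 13 13]
 ...
 [18 18 18 ... 12 11 10]
 [18 18 17 ... 12 14 14]
 [19 18 17 ... 13 15 11]]
```

Emit:
{"method": "drive_tool", "body": {"moves": [[[0, 0, 6, 0], [0, 0, 4, 0], [0, 0, 0, 0]]]}}

```text
t: 6.5
tool_pos: [0.5118, 0.2487, 0.0565]
tool_rot: [-2.203, -2.239, 0.001]
contact_force: [-0.7, 0.6, 0.4]
width: 0.997
finger_force: 0.0
```

Emit:
{"method": "drive_tool", "body": {"moves": [[[0, 0, 0, 0], [0, 0, 0, 0], [0, 0, 0, 0], [0, 0, 0, 0], [0, 0, 0, 0]]], "jaw": -1}}

```text
t: 7.0
tool_pos: [0.5121, 0.2489, 0.0576]
tool_rot: [-2.203, -2.24, -0.0]
contact_force: [-2.0, -0.8, 4.4]
width: 0.336
finger_force: 58.9
```

Gripped (28.6 mm reading against a 30 mm handle). First I'll find the shut stop, to have the zero.

Emit:
{"method": "drive_tool", "body": {"moves": [[[-2, 0, 0, 0], [-2, 0, 0, 0], [0, 0, 0, 0]]]}}

```text
t: 7.3
tool_pos: [0.5122, 0.2468, 0.0576]
tool_rot: [-2.202, -2.238, -0.005]
contact_force: [-3.7, 14.3, 2.3]
width: 0.338
finger_force: 59.5
```

Stop found: shut corresponds to tool y ≈ 0.247. Now I'll pull to about 48 mm opening.

Emit:
{"method": "drive_tool", "body": {"moves": [[[10, 0, 0, 0], [10, 0, 0, 0], [10, 0, 0, 0], [10, 0, 0, 0], [10, 0, 0, 0]]]}}

```text
t: 7.8
tool_pos: [0.5114, 0.2951, 0.0576]
tool_rot: [2.203, 2.24, -0.0]
contact_force: [-2.4, -1.7, 6.6]
width: 0.336
finger_force: 60.1
```

Emit:
{"method": "drive_tool", "body": {"moves": [[[0, 0, 0, 0], [0, 0, 0, 0], [0, 0, 0, 0]]]}}

```text
t: 8.1
tool_pos: [0.5114, 0.295, 0.0576]
tool_rot: [-2.203, -2.24, -0.001]
contact_force: [-3.2, 1.7, 5.6]
width: 0.334
finger_force: 60.0
```

Run:
```python
from h import *
go(.512,.249,.058,90.7)
snap('top','t4',(210,165,402,260),4)
for r in optics.spot_in('bottle_front','top')[:5]: b=np.array(r['bbox'])*[640,400,640,400]; print(r['score'],b.round(0))
```

```text
t 8.1 pos [0.5114 0.295  0.0576] yaw 90.95 F [-3.2  1.7  5.6] w 0.334 ff 60.0 tilt 0.03
shift [-46.   -0.2  -0.5] norm 46.0 turn 0.25
0.59 [286. 201. 299. 232.]
0.54 [238. 191. 258. 230.]
```

View pics/t4.png

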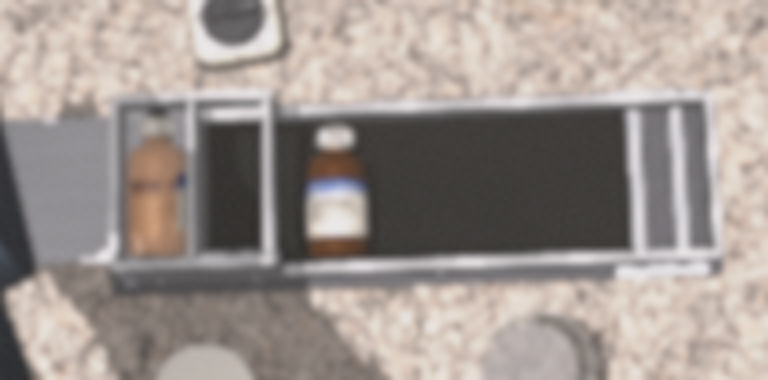

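The front bottle lies on the track at crop (337,190). The rear one is still in its bay at (157,190). Closing the gate.

Emit:
{"method": "drive_tool", "body": {"moves": [[[0, 0, 0, 0], [-10, 0, 0, 0], [-10, 0, 0, 0], [-10, 0, 0, 0], [-10, 0, 0, 0]]]}}

```text
t: 8.7
tool_pos: [0.5121, 0.2545, 0.0575]
tool_rot: [-2.203, -2.24, -0.001]
contact_force: [-3.4, 2.1, 6.2]
width: 0.334
finger_force: 60.0
```

Emit:
{"method": "drive_tool", "body": {"moves": [[[-6, 0, 0, 0], [-5, 0, 0, 0], [0, 0, 0, 0], [0, 0, 0, 0]]]}}

```text
t: 9.1
tool_pos: [0.5123, 0.2468, 0.0576]
tool_rot: [-2.202, -2.237, -0.007]
contact_force: [-3.6, 23.5, 2.5]
width: 0.338
finger_force: 60.6
```

Emit:
{"method": "drive_tool", "body": {"moves": [[[2, 0, 0, 0], [0, 0, 0, 0]]]}}

```text
t: 9.3
tool_pos: [0.5122, 0.2469, 0.0576]
tool_rot: [-2.202, -2.239, -0.002]
contact_force: [-3.9, 8.2, 6.3]
width: 0.336
finger_force: 61.1
```

Emit:
{"method": "drive_tool", "body": {"moves": [[[0, 0, 0, 0], [0, 0, 0, 0], [0, 0, 0, 0], [0, 0, 0, 0], [0, 0, 0, 0]]], "jaw": 1}}

```text
t: 9.8
tool_pos: [0.5123, 0.2457, 0.0571]
tool_rot: [2.203, 2.239, -0.0]
contact_force: [1.2, -0.1, -0.3]
width: 0.995
finger_force: 0.0
```

Emit:
{"method": "drive_tool", "body": {"moves": [[[0, 0, -15, 0], [0, 0, -35, 0], [0, 0, -40, 0], [0, 0, -40, 0], [0, 0, -40, 0]]]}}

```text
t: 10.3
tool_pos: [0.512, 0.2458, 0.2301]
tool_rot: [2.203, 2.239, 0.001]
contact_force: [0.2, -0.3, -0.3]
width: 1.005
finger_force: 0.0
```

Run:
```python
from h import *
go(.552,-.338,.22,90)
a=optics.get_image('scene'); 
r=optics.silhouettes('paddle','scene')
for k in r[:2]: print(k['score'],(np.array(k['bbox'])*[640,400,640,400]).round())
b=optics.get_image('top'); 
r=optics.silhouettes('paddle','top')
for k in r[:2]: print(k['score'],(np.array(k['bbox'])*[640,400,640,400]).round())
A=cv2.resize(a[195:285,370:440],None,fx=5.5,fy=5.5,interpolation=cv2.INTER_CUBIC)
B=cv2.resize(b[165:225,430:500],None,fx=5.5,fy=5.5,interpolation=cv2.INTER_CUBIC)
B=np.vstack([B,np.zeros((A.shape[0]-B.shape[0],B.shape[1],3),np.uint8)])
cv2.imwrite('pics/pad.png',np.hstack([A,B])[:,:,::-1])
for r in optics.spot_in('bottle_front','top')[:5]: q=np.array(r['bbox'])*[640,400,640,400]; print(r['score'],q.round(0))
```

```text
t 10.3 pos [0.512  0.2458 0.2301] yaw 90.95 F [ 0.2 -0.3 -0.3] w 1.005 ff 0.0 tilt 0.06
shift [-584.3   30.3   10. ] norm 585.2 turn 0.95
0.65 [388. 223. 411. 263.]
0.64 [282. 206. 303. 242.]
0.79 [438. 183. 481. 204.]
0.35 [248. 252. 274. 281.]
0.71 [308. 197. 325. 229.]
0.21 [219. 188. 392. 242.]
```

View pics/pad.png

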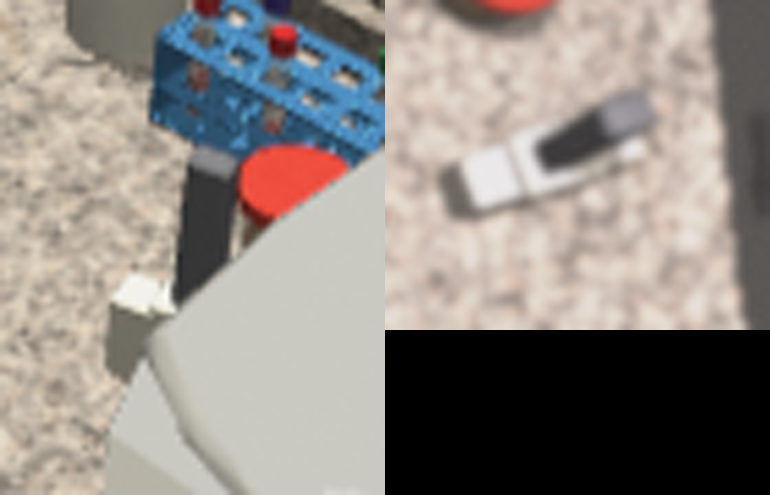

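The pad view shows the paddle's blade top from crop (468,188) to (645,130), its lower edge from (480,212) to (645,158), and the handle top face centred at (628,112). Scene crop: handle top at (213,163).

Run:
```python
from h import *
t=lambda u,v,z:back('top',430+(u-385)/5.5,165+v/5.5,z)
s=lambda u,v,z:back('scene',370+u/5.5,195+v/5.5,z)
a,b=t(480,212,.05),t(645,158,.05); print('lower edge',a.round(4),b.round(4),np.linalg.norm(b-a),np.degrees(np.arctan2((b-a)[1],(b-a)[0])))
a,b=t(462,165,.05),t(545,130,.05); print('upper',a.round(4),b.round(4),np.degrees(np.arctan2((b-a)[1],(b-a)[0])))
print('htop top-cam',t(628,112,.15).round(4),'scene',s(213,163,.15).round(4))
print('end mid',t(468,189,.05).round(4))
# bottle
print('bottle',back('top',316.5,213,.024).round(4),'fy',back('top',316.5,213,.024)[1]-FY)
# gate handle top
```

```text
lower edge [ 0.5234 -0.3038  0.05  ] [ 0.547 -0.382  0.05 ] 0.08167012105161087 -73.21313438798212
upper [ 0.5455 -0.2971  0.05  ] [ 0.5612 -0.3368  0.05  ] -68.50118052295021
htop top-cam [ 0.5493 -0.339   0.15  ] scene [ 0.55   -0.3436  0.15  ]
end mid [ 0.5342 -0.2991  0.05  ]
bottle [0.51   0.0283 0.024 ] fy -0.09267660067631008
```

Run:
```python
from h import *
def tri(t,s):
    A=[];b=[]
    for c,uv in(('top',t),('scene',s)):
        p=cam(c)[0]; d=back(c,*uv,0)-p; d/=np.linalg.norm(d); Q=np.eye(3)-np.outer(d,d); A.append(Q); b.append(Q@p)
    x,r,_,_=np.linalg.lstsq(np.vstack(A),np.hstack(b),rcond=None); return x.round(3),r
print(tri((527,117),(474,200)), tri((577,290),(400,268)))
im=optics.get_image('top').astype(int).mean(2)
for r in (150,165,180,195,210,225):
    print(r,im[r,482:532:2].astype(int))
for z in (0,.1,.2,.25): print(z,[back('top',c,190,z)[1].round(3) for c in (492,500,520,528)])
```

```text
(array([ 0.685, -0.441,  0.219]), array([1.06789654e-05])) (array([ 0.319, -0.494,  0.25 ]), array([0.0001166]))
150 [191 177 171 102  86  86  86  88  88  87  87  88  88  87  86  87  86 123
 134  69  90  94 106 140 176]
165 [185 205 201 152  89  88  87  88  86  87  88  88  86  88  87  87  86  87
 130 120  74  92  97 111 147]
180 [174 177 193 198 143  89  88  89  87  87  87  85  87  88  86  86  86  86
  88 126  88  78  95  99 119]
195 [184 200 210 220 204 108  86  81  67  77  86  88  87  87  88  86  86  87
  88  90 134  76  86  97 103]
210 [186 206 206 192 181 172 104  86  87  88  88  88  88  87  87  87  88  87
  87  88  90  98  64  90  96]
225 [193 172 189 177 187 199 196 113  86  88  87  88  89  88  87  88  88  86
  87  86  87  87  76  57  88]
0 [np.float64(-0.441), np.float64(-0.462), np.float64(-0.516), np.float64(-0.537)]
0.1 [np.float64(-0.4), np.float64(-0.419), np.float64(-0.468), np.float64(-0.487)]
0.2 [np.float64(-0.359), np.float64(-0.376), np.float64(-0.42), np.float64(-0.437)]
0.25 [np.float64(-0.338), np.float64(-0.355), np.float64(-0.396), np.float64(-0.413)]
```

Emit:
{"method": "drive_tool", "body": {"moves": [[[-45, 2.8, 0, 0], [-45, 2.8, 0, 0], [-45, 2.8, 0, 0], [-45, 2.8, 0, 0], [-45, 2.8, 0, 0]]]}}

```text
t: 11.1
tool_pos: [0.5292, 0.0194, 0.2261]
tool_rot: [-2.202, -2.239, 0.002]
contact_force: [0.6, -0.6, -0.2]
width: 0.999
finger_force: 0.0
```

Emit:
{"method": "drive_tool", "body": {"moves": [[[-45, 2.8, 0, 0], [-45, 2.8, 0, 0], [-45, 2.8, 0, 0], [-45, 2.8, 0, 0], [-45, 2.8, 0, 0]]]}}

```text
t: 11.6
tool_pos: [0.5469, -0.2053, 0.226]
tool_rot: [-2.202, -2.238, 0.001]
contact_force: [0.8, -0.6, 0.1]
width: 0.999
finger_force: 0.0
```

Emit:
{"method": "drive_tool", "body": {"moves": [[[-45, 2.8, 0, 0], [-45, 2.8, 0, 0], [-45, 2.8, 0, 0], [0, 0, 0, -8.5], [0, 0, 0, -8.5]]]}}

```text
t: 12.1
tool_pos: [0.5574, -0.3395, 0.2251]
tool_rot: [-1.841, -2.542, 0.0]
contact_force: [0.6, -0.2, 0.9]
width: 1.002
finger_force: 0.0
```

Emit:
{"method": "drive_tool", "body": {"moves": [[[0, 0, 0, 0], [0, 0, 0, 0]]]}}

```text
t: 12.3
tool_pos: [0.558, -0.3381, 0.2263]
tool_rot: [-1.852, -2.536, 0.0]
contact_force: [0.0, 0.7, -0.0]
width: 0.999
finger_force: 0.0
```

Run:
```python
from h import *
go(.549,-.340,.070,108)
snap('scene','s5',(330,150,450,270),5)
```

```text
t 12.3 pos [ 0.558  -0.3381  0.2263] yaw 107.7 F [ 0.   0.7 -0. ] w 0.999 ff 0.0 tilt 0.09
shift [  0.8  -9.  156.3] norm 156.6 turn -0.3
```

View pics/s5.png

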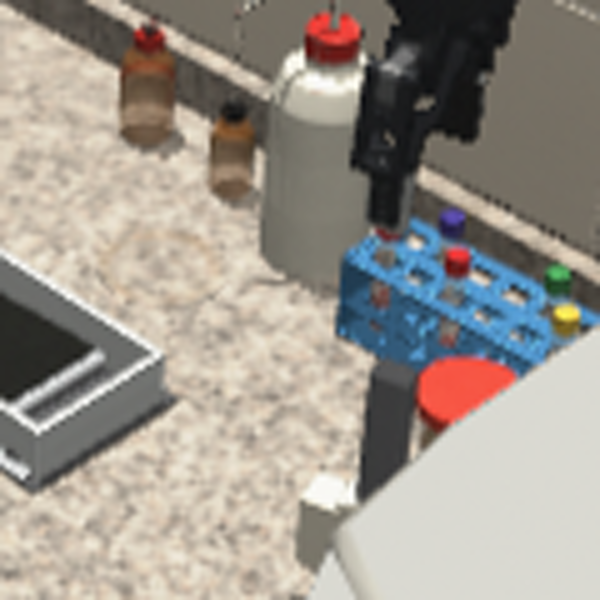

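The near fingertip is at crop (388,225), above the paddle handle at (395,375). I'll check the fingertip's height from this.

Run:
```python
from h import *
for z in (.22,.24,.26,.28): print(z,back('scene',330+388/5,150+225/5,z).round(3),back('scene',330+470/5,150+138/5,z).round(3))
u=np.array([np.cos(np.radians(17.7)),np.sin(np.radians(17.7))]); print('near/far expected',np.array([.558,-.338])-.047*u,np.array([.558,-.338])+.047*u)
```

```text
0.22 [ 0.571 -0.313  0.22 ] [ 0.666 -0.291  0.22 ]
0.24 [ 0.549 -0.33   0.24 ] [ 0.641 -0.308  0.24 ]
0.26 [ 0.527 -0.346  0.26 ] [ 0.617 -0.325  0.26 ]
0.28 [ 0.505 -0.363  0.28 ] [ 0.592 -0.342  0.28 ]
near/far expected [ 0.51322491 -0.35228955] [ 0.60277509 -0.32371045]
```

Emit:
{"method": "drive_tool", "body": {"moves": [[[0.5, -9, 0, 0], [0, 0, 30, 0], [0, 0, 30, 0], [0, 0, 0, 0]]]}}

```text
t: 12.75
tool_pos: [0.5474, -0.3395, 0.1635]
tool_rot: [-1.846, -2.534, 0.0]
contact_force: [-1.3, 0.5, -0.9]
width: 1.003
finger_force: 0.0
```

Confirmed: the tips really are ~0.03 higher than reported. Lowering to reported z 0.070 (grasp ≈0.118).

Emit:
{"method": "drive_tool", "body": {"moves": [[[0, 1, 30, 0], [0, 0, 30, 0], [0, 0, 20, 0], [0, 0, 14, 0], [0, 0, 0, 0]]]}}

```text
t: 13.25
tool_pos: [0.5501, -0.3402, 0.0726]
tool_rot: [-1.847, -2.539, 0.0]
contact_force: [-0.4, 0.3, -0.1]
width: 1.0
finger_force: 0.0
```

Emit:
{"method": "drive_tool", "body": {"moves": [[[0, 0, 0, 0], [0, 0, 0, 0], [0, 0, 0, 0], [0, 0, 0, 0], [0, 0, 0, 0]]], "jaw": -1}}

```text
t: 13.75
tool_pos: [0.5509, -0.3406, 0.0738]
tool_rot: [1.847, 2.54, 0.0]
contact_force: [-0.0, -0.8, -1.5]
width: 0.207
finger_force: 58.6
```

Emit:
{"method": "drive_tool", "body": {"moves": [[[0, 0, 0, 0]]]}}

```text
t: 13.85
tool_pos: [0.5509, -0.3407, 0.0737]
tool_rot: [1.847, 2.54, 0.0]
contact_force: [1.2, 0.3, 3.6]
width: 0.2
finger_force: 59.1
```

Run:
```python
from h import *
go(.549,-.340,.070,108)
optics.get_image('top')
for r in optics.spot_in('bottle_front','top')[:5]: q=np.array(r['bbox'])*[640,400,640,400]; u=(q[0]+q[2])/2; print(r['score'],q.round(0),'fy',back('top',u,213,.024)[1]-FY)
```

```text
t 13.85 pos [ 0.5509 -0.3407  0.0737] yaw 107.94 F [1.2 0.3 3.6] w 0.2 ff 59.1 tilt 0.07
shift [ 1.2 -1.6  3.7] norm 4.3 turn -0.06
0.81 [186. 179. 207. 204.] fy 0.21744167386977542
0.62 [302. 195. 320. 228.] fy -0.07797926350873456
```

Paddle gripped (17 mm). The bottle has settled at feeder y ≈ -78 mm. Lift and turn.

Emit:
{"method": "drive_tool", "body": {"moves": [[[0, 0, -20, 0], [0, 0, -40, 0], [0, 0, -45, 0], [0, 0, 0, -8.1], [0, 0, 0, -8.1]]]}}

```text
t: 14.45
tool_pos: [0.5506, -0.3406, 0.1793]
tool_rot: [1.463, 2.779, -0.001]
contact_force: [0.5, -0.6, -2.0]
width: 0.204
finger_force: 58.7
```

Emit:
{"method": "drive_tool", "body": {"moves": [[[0, 0, 0, -8.1], [0, 0, 0, -8.1], [0, 0, 0, -8.1], [0, 0, 0, -8.1], [0, 0, 0, -8.1]]]}}

```text
t: 14.95
tool_pos: [0.5501, -0.3402, 0.1775]
tool_rot: [-0.41, -3.113, -0.001]
contact_force: [0.3, 0.0, -1.8]
width: 0.204
finger_force: 58.7
```

Emit:
{"method": "drive_tool", "body": {"moves": [[[0, 0, 0, -8.1], [0, 0, 0, -8.1], [0, 0, 0, 0], [0, 0, 0, 0]]]}}

```text
t: 15.35
tool_pos: [0.5503, -0.3403, 0.1778]
tool_rot: [0.017, -3.141, -0.001]
contact_force: [0.7, 0.3, -1.0]
width: 0.202
finger_force: 58.7
```

Run:
```python
from h import *
p=fw((0,-.034,0))[0]; print(p)
go(p[0],p[1],.174,180.75)
```

```text
[0.51384199 0.08700287 0.        ]
t 15.35 pos [ 0.5503 -0.3403  0.1778] yaw -179.39 F [ 0.7  0.3 -1. ] w 0.202 ff 58.7 tilt 0.05
shift [ 31.9 427.7   4. ] norm 428.9 turn -0.14
```

Emit:
{"method": "drive_tool", "body": {"moves": [[[3.2, 42.8, 0, 0], [3.2, 42.8, 0, 0], [3.2, 42.8, 0, 0], [3.2, 42.8, 0, 0], [3.2, 42.8, 0, 0]]]}}

```text
t: 15.85
tool_pos: [0.5308, -0.1251, 0.1782]
tool_rot: [0.017, -3.141, -0.0]
contact_force: [1.2, -0.3, -1.6]
width: 0.2
finger_force: 59.1
```

Emit:
{"method": "drive_tool", "body": {"moves": [[[3.2, 42.8, 0, 0], [3.2, 42.8, 0, 0], [3.2, 42.8, 0, 0], [3.2, 42.8, 0, 0], [3.2, 42.8, 0, 0]]]}}

```text
t: 16.35
tool_pos: [0.5117, 0.0887, 0.1783]
tool_rot: [-0.017, 3.141, -0.0]
contact_force: [0.4, -0.0, -2.0]
width: 0.204
finger_force: 59.1
```

Emit:
{"method": "drive_tool", "body": {"moves": [[[0, 0, 0, 0], [0, 0, 0, 0]]]}}

```text
t: 16.55
tool_pos: [0.512, 0.0876, 0.1782]
tool_rot: [0.022, -3.141, 0.0]
contact_force: [0.1, 0.3, -1.3]
width: 0.203
finger_force: 59.5
```

Run:
```python
from h import *
p=fw((0,-.034,0))[0]
go(p[0],p[1],.093,180.75)
for c in('scene','top'):
  optics.get_image(c)
  for n in ('paddle','bottle_front'):
    for r in optics.silhouettes(n,c)[:3]:
        q=np.array(r['bbox'])*[640,400,640,400]; m=r['pixels']; ys,xs=np.nonzero(m)
        print(c,n,round(r['score'],2),q.round(0),m.sum(),'top',xs[ys==ys.min()].mean(),ys.min(),'bot',xs[ys==ys.max()].mean())
z=.104; off=.0
for z in (.10,.11): print(proj('scene',fw([(-.042,-.034-.013,z),(.042,-.034-.013,z),(-.042,-.021,z),(-.042,-.047,z+.05)])).round(1).tolist())
```

```text
t 16.55 pos [0.512  0.0876 0.1782] yaw -179.2 F [ 0.1  0.3 -1.3] w 0.203 ff 59.5 tilt 0.01
shift [-1.8 -0.6 85.2] norm 85.2 turn 0.05
scene paddle 0.63 [281. 134. 304. 181.] 591 top 290.5 135 bot 287.0
scene bottle_front 0.59 [294. 196. 317. 209.] 232 top 311.5 196 bot 304.0
scene bottle_front 0.54 [257. 152. 274. 167.] 29 top 270.0 153 bot 257.5
scene bottle_front 0.42 [255. 150. 267. 173.] 85 top 265.0 153 bot 255.5
top paddle 0.41 [328. 244. 359. 271.] 688 top 343.0 243 bot 343.0
top bottle_front 0.94 [193. 246. 219. 274.] 470 top 201.0 244 bot 218.0
top bottle_front 0.81 [185. 176. 209. 207.] 494 top 190.0 175 bot 198.5
top bottle_front 0.23 [436. 144. 467. 172.] 614 top 452.0 143 bot 447.0
[[287.2, 184.0], [307.5, 173.6], [281.9, 180.5], [286.5, 170.6]]
[[287.1, 181.4], [307.4, 171.0], [281.8, 177.9], [286.3, 167.9]]
```

Emit:
{"method": "drive_tool", "body": {"moves": [[[-1.8, 0, 20, 0], [0, 0, 20, 0], [0, 0, 14, 0], [0, 0, 8, 0], [0, 0, 0, 0]]]}}

```text
t: 17.35
tool_pos: [0.5136, 0.0866, 0.1154]
tool_rot: [0.022, -3.14, 0.0]
contact_force: [-0.2, 0.4, -1.6]
width: 0.202
finger_force: 59.5
```

Emit:
{"method": "drive_tool", "body": {"moves": [[[0, 0, 6, 0], [0, 0, 6, 0], [0, 0, 0, 0]]]}}

```text
t: 17.65
tool_pos: [0.5137, 0.087, 0.1037]
tool_rot: [0.023, -3.141, 0.0]
contact_force: [-0.2, 0.4, -1.7]
width: 0.207
finger_force: 59.5
```

Emit:
{"method": "drive_tool", "body": {"moves": [[[0, 0, 6, 0], [0, 0, 6, 0], [0, 0, 0, 0]]]}}

```text
t: 17.95
tool_pos: [0.5135, 0.087, 0.0913]
tool_rot: [0.023, -3.14, 0.0]
contact_force: [0.7, -0.6, -2.8]
width: 0.202
finger_force: 59.5
```

Run:
```python
from h import *
p=fw((0,-.2,0))[0]
go(p[0],p[1],.092,180.75)
for c in('scene',):
  optics.get_image(c)
  for n in ('paddle','bottle_front'):
    for r in optics.silhouettes(n,c)[:2]:
        q=np.array(r['bbox'])*[640,400,640,400]; print(n,round(r['score'],2),q.round(0),r['pixels'].sum())
for fy in(-.07,-.08): print(proj('scene',fw([(-.04,fy,.024),(.03,fy,.024),(0,fy-.019,.024),(0,fy,.043)])).round(1).tolist())
```

```text
t 17.95 pos [0.5135 0.087  0.0913] yaw -179.16 F [ 0.7 -0.6 -2.8] w 0.202 ff 59.5 tilt 0.07
shift [  -0.  -166.    -0.6] norm 166.0 turn 0.09
paddle 0.58 [284. 163. 308. 202.] 469
bottle_front 0.75 [294. 198. 316. 213.] 222
bottle_front 0.56 [254. 151. 273. 167.] 40
[[293.4, 206.4], [309.9, 197.4], [306.8, 203.9], [302.8, 196.5]]
[[295.4, 207.8], [312.0, 198.8], [308.9, 205.3], [304.8, 197.8]]
```

Emit:
{"method": "drive_tool", "body": {"moves": [[[0, -4, 0, 0], [0, -4, 0, 0], [0, -5, 0, 0], [0, -6, 0, 0], [0, -6, 0, 0]]]}}

```text
t: 18.6
tool_pos: [0.5144, 0.0615, 0.0923]
tool_rot: [-0.023, 3.141, 0.0]
contact_force: [0.1, 0.4, -1.2]
width: 0.207
finger_force: 59.5
```

Emit:
{"method": "drive_tool", "body": {"moves": [[[0, -7, 0, 0], [0, -7, 0, 0], [0, -7, 0, 0], [0, -7, 0, 0], [0, -7, 0, 0]]]}}

```text
t: 19.1
tool_pos: [0.5149, 0.0265, 0.0922]
tool_rot: [0.023, -3.141, -0.0]
contact_force: [-0.3, -0.1, -0.9]
width: 0.204
finger_force: 59.6
```

Emit:
{"method": "drive_tool", "body": {"moves": [[[0, -7, 0, 0], [0, -7, 0, 0], [0, -7, 0, 0], [0, -6, 0, 0], [0, -6, 0, 0]]]}}

```text
t: 19.6
tool_pos: [0.5154, -0.0064, 0.0922]
tool_rot: [-0.023, 3.141, 0.0]
contact_force: [-0.2, -0.5, -1.5]
width: 0.204
finger_force: 59.4
```

Run:
```python
from h import *
p=fw((0,-.2,0))[0]
go(p[0],p[1],.092,180.75)
for c in('scene','top'):
  optics.get_image(c)
  for n in ('paddle','bottle_front'):
    for r in optics.silhouettes(n,c)[:3]:
        q=np.array(r['bbox'])*[640,400,640,400]; print(c,n,round(r['score'],2),q.round(0),r['pixels'].sum())
s=status.read_state()['tool_pos'][1]-FY
for fy in(s-.032,): print(fy,proj('scene',fw([(-.04,fy,.028),(.03,fy,.028),(0,fy-.019,.028),(0,fy,.047)])).round(1).tolist(),proj('top',fw([(0,fy-.019,.028)])).round(1))
```

```text
t 19.6 pos [ 0.5154 -0.0064  0.0922] yaw -179.16 F [-0.2 -0.5 -1.5] w 0.204 ff 59.4 tilt 0.0
shift [  0.5 -72.6   0.2] norm 72.6 turn 0.09
scene paddle 0.91 [303. 171. 325. 213.] 431
scene bottle_front 0.81 [308. 204. 335. 223.] 269
scene bottle_front 0.61 [238. 185. 258. 217.] 457
scene bottle_front 0.53 [253. 151. 273. 167.] 37
top bottle_front 0.98 [186. 177. 212. 208.] 476
top bottle_front 0.8 [195. 243. 221. 275.] 452
top bottle_front 0.73 [219. 185. 385. 240.] 3402
-0.15876302308303172 [[312.0, 218.4], [328.7, 208.8], [325.8, 215.7], [321.6, 208.0]] [[349.4 209.9]]
```

Emit:
{"method": "drive_tool", "body": {"moves": [[[0, -6, 0, 0], [0, -6, 0, 0], [0, -6, 0, 0], [0, -6, 0, 0], [0, -6, 0, 0]]]}}

```text
t: 20.4
tool_pos: [0.5158, -0.0366, 0.0922]
tool_rot: [0.023, -3.141, -0.0]
contact_force: [0.3, 0.3, -1.5]
width: 0.201
finger_force: 59.5
```

Emit:
{"method": "drive_tool", "body": {"moves": [[[0, -5, 0, 0], [0, -5, 0, 0], [0, -4, 0, 0], [0, -4, 0, 0], [0, -4, 0, 0]]]}}

```text
t: 20.9
tool_pos: [0.5161, -0.0582, 0.0922]
tool_rot: [-0.023, 3.142, 0.0]
contact_force: [-0.4, -0.1, -1.0]
width: 0.201
finger_force: 59.5
```

Run:
```python
from h import *
p=fw((0,-.21,0))[0]
go(p[0],p[1],.092,180.75)
for c in('scene','top'):
  im=optics.get_image(c)
  for n in ('paddle','bottle_front'):
    for r in optics.silhouettes(n,c)[:3]:
        q=np.array(r['bbox'])*[640,400,640,400]; print(c,n,round(r['score'],2),q.round(0),r['pixels'].sum())
s=status.read_state()['tool_pos'][1]-FY; print(s)
for fy in(s-.032,-.245): print(fy,proj('scene',fw([(-.04,fy,.03),(.03,fy,.03),(0,fy-.019,.03),(0,fy,.047)])).round(1).tolist())
```

```text
t 20.9 pos [ 0.5161 -0.0582  0.0922] yaw -179.15 F [-0.4 -0.1 -1. ] w 0.201 ff 59.5 tilt 0.0
shift [  0.5 -30.8   0.2] norm 30.8 turn 0.1
scene paddle 0.68 [313. 180. 340. 221.] 488
scene bottle_front 0.73 [320. 212. 348. 230.] 294
scene bottle_front 0.51 [224. 171. 238. 192.] 188
scene bottle_front 0.45 [253. 149. 274. 168.] 45
top bottle_front 0.61 [186. 176. 210. 207.] 473
top bottle_front 0.57 [192. 244. 223. 274.] 470
-0.17879034229411395
-0.21079034229411395 [[323.6, 225.9], [340.3, 215.9], [337.6, 223.1], [333.3, 215.8]]
-0.245 [[331.5, 231.4], [348.2, 221.1], [345.6, 228.5], [341.3, 221.1]]
```

Emit:
{"method": "drive_tool", "body": {"moves": [[[0, -3, 0, 0], [0, -3, 0, 0], [0, -3, 0, 0], [0, -3, 0, 0], [0, -3, 0, 0]]]}}

```text
t: 21.7
tool_pos: [0.5164, -0.0732, 0.0922]
tool_rot: [-0.023, 3.141, 0.0]
contact_force: [-0.4, 0.4, -1.1]
width: 0.207
finger_force: 59.5
```

Emit:
{"method": "drive_tool", "body": {"moves": [[[0, -3, 0, 0], [0, -3, 0, 0], [0, -2, 0, 0], [0, -2, 0, 0], [0, 0, 0, 0]]]}}

```text
t: 22.2
tool_pos: [0.5165, -0.0831, 0.0922]
tool_rot: [0.023, -3.141, 0.0]
contact_force: [0.1, 0.4, -1.7]
width: 0.205
finger_force: 59.5
```

Run:
```python
from h import *
p=fw((0,-.21,0))[0]
go(p[0],p[1],.092,180.75)
for c in('scene','top'):
  im=optics.get_image(c)
  for n in ('paddle','bottle_front'):
    for r in optics.silhouettes(n,c)[:3]:
        q=np.array(r['bbox'])*[640,400,640,400]; print(c,n,round(r['score'],2),q.round(0),r['pixels'].sum())
s=status.read_state()['tool_pos'][1]-FY; print(s)
```

```text
t 22.2 pos [ 0.5165 -0.0831  0.0922] yaw -179.17 F [ 0.1  0.4 -1.7] w 0.205 ff 59.5 tilt 0.0
shift [ 0.4 -5.9  0.2] norm 5.9 turn 0.08
scene paddle 0.95 [319. 183. 345. 227.] 559
scene paddle 0.33 [254. 155. 290. 178.] 161
scene paddle 0.17 [281. 207. 303. 246.] 789
scene bottle_front 0.74 [222. 173. 238. 195.] 176
scene bottle_front 0.59 [255. 150. 273. 166.] 52
scene bottle_front 0.47 [331. 222. 353. 234.] 230
top paddle 0.35 [257. 157. 280. 188.] 534
top bottle_front 0.89 [193. 245. 223. 275.] 451
top bottle_front 0.6 [187. 176. 211. 208.] 483
-0.20380358240492114
```

The bottle now appears at the cradle's predicted pixels. Retreating a little and checking that it stays.

Emit:
{"method": "drive_tool", "body": {"moves": [[[0, 3, 0, 0], [0, 6, 0, 0], [0, 8, 0, 0], [0, 10, 0, 0], [0, 0, 0, 0]]]}}

```text
t: 23.0
tool_pos: [0.516, -0.0545, 0.0922]
tool_rot: [0.025, -3.141, -0.0]
contact_force: [-0.5, -0.3, -1.4]
width: 0.204
finger_force: 59.5
```

Run:
```python
from h import *
for c in('scene','scene','top'):
  im=optics.get_image(c)
  for r in optics.silhouettes('bottle_front',c)[:5]:
        q=np.array(r['bbox'])*[640,400,640,400]; 
        ys,xs=np.nonzero(r['pixels']); 
        if q[0]>290: print(c,round(r['score'],2),q.round(0),r['pixels'].sum(),cv2.minAreaRect(np.c_[xs,ys].astype(np.float32)),(xs.mean(),ys.mean()))
for fy,z in((-.245,.0285),(-.225,.033)):
  print(fy,proj('scene',fw([(-.04,fy,z),(.033,fy,z),(.052,fy,z),(0,fy-.019,z),(0,fy,z+.019),(-.04,fy-.013,z-.013)])).round(1).tolist())
go(.5,-.3,.1,0)
```

```text
scene 0.75 [327. 220. 353. 237.] 244 ((341.2500305175781, 225.2499542236328), (12.004901885986328, 24.867294311523438), 59.036251068115234) (np.float64(340.5532786885246), np.float64(225.54918032786884))
scene 0.56 [329. 219. 355. 236.] 239 ((342.0146789550781, 225.19117736816406), (11.3189058303833, 25.210290908813477), 59.03623962402344) (np.float64(341.1422594142259), np.float64(225.55648535564853))
-0.245 [[331.5, 231.8], [348.9, 221.1], [353.3, 218.4], [345.6, 228.8], [341.3, 220.9], [334.5, 237.2]]
-0.225 [[326.8, 227.4], [344.3, 216.9], [348.7, 214.2], [340.9, 224.5], [336.6, 216.7], [329.8, 232.8]]
t 23.3 pos [ 0.5161 -0.0561  0.0922] yaw -179.17 F [-0.7 -0.6 -2.6] w 0.204 ff 59.5 tilt 0.0
shift [  19.7 -243.6   -7.8] norm 244.5 turn -179.17
```

Emit:
{"method": "drive_tool", "body": {"moves": [[[0, 0, -15, 0], [0, 0, -25, 0], [0, 0, -30, 0], [0, 0, -20, 0], [0, 0, 0, 0]]]}}

```text
t: 23.8
tool_pos: [0.5175, -0.0564, 0.1847]
tool_rot: [-0.023, 3.137, -0.002]
contact_force: [0.3, 0.7, -1.1]
width: 0.205
finger_force: 59.6
```

Emit:
{"method": "drive_tool", "body": {"moves": [[[3, -42, 0, 0], [3, -43, 0, 0], [3, -43, 0, 0], [3, -43, 0, 0], [3, -43, 0, 0]]]}}

```text
t: 24.3
tool_pos: [0.5034, -0.2718, 0.1808]
tool_rot: [0.023, -3.14, -0.001]
contact_force: [0.5, -0.1, -0.9]
width: 0.203
finger_force: 59.6
```

Emit:
{"method": "drive_tool", "body": {"moves": [[[0, 0, 30, 0], [0, 0, 30, 0], [0, 0, 20, 0], [0, 0, 10, 0], [0, 0, 0, 0]]]}}

```text
t: 24.8
tool_pos: [0.5034, -0.2696, 0.0904]
tool_rot: [0.023, -3.139, -0.003]
contact_force: [0.1, -0.2, -1.7]
width: 0.206
finger_force: 59.7
```

Run:
```python
from h import *
go(.5,-.27,.074,180)
for c in('scene','top'):
  im=optics.get_image(c)
  for r in optics.silhouettes('bottle_front',c)[:5]:
        q=np.array(r['bbox'])*[640,400,640,400]; 
        ys,xs=np.nonzero(r['pixels']); 
        if q[0]>290: print(c,round(r['score'],2),q.round(0),r['pixels'].sum(),cv2.minAreaRect(np.c_[xs,ys].astype(np.float32)))
g=optics.get_image('top').astype(int).mean(2); print(g[200:232:6,350:392].astype(int))
print('top pred',proj('top',fw([(0,-.245,.0475),(-.04,-.245,.0285),(.052,-.245,.0285),(0,-.264,.0285),(0,-.226,.0285)])).round(1).tolist())
```

```text
t 24.8 pos [ 0.5034 -0.2696  0.0904] yaw -179.16 F [ 0.1 -0.2 -1.7] w 0.206 ff 59.7 tilt 0.18
shift [ 3.3 -0.3 16.4] norm 16.8 turn 0.84
scene 0.76 [328. 219. 353. 236.] 239 ((341.5377197265625, 224.86795043945312), (11.752556800842285, 24.962047576904297), 60.945396423339844)
top 0.7 [367. 197. 383. 227.] 427 ((375.0, 210.0), (34.0, 14.0), 90.0)
[[ 62  62  62  62  63  64  61  62  61  62  61  62  60  62  59  71 119 183
  218 204 157 120 108 108 107 104 106 116 147 179 179 151 126 116 112 111
  151 206 222 218 209 207]
 [ 62  62  61  62  59  59  62  60  60  60  60  59  61  62  58  65  95 130
  133 119 107 100  98 103 110 110 108 109 117 124 119 100  92 105 112 112
  137 186 211 199 201 212]
 [ 61  61  61  60  61  61  60  60  59  61  60  60  59  61  60  61  65  91
  125 163 199 221 231 233 234 235 234 233 223 182 136 108  98 107 114 112
  111 150 197 209 213 220]
 [ 61  62  61  62  61  60  61  60  61  61  63  59  60  62  61  59  66  91
  136 175 205 224 232 234 235 235 235 235 228 195 147 120 103 106 113 112
  112 153 213 226 209 179]
 [ 61  59  62  61  62  60  61  63  61  59  59  60  60  60  60  58  64  94
  127 132 121 106 101 100 103 107 105 100 100 114 122 117 100  93 102 110
  110 122 166 206 209 203]
 [189 191 196 199 200 201 200 197 187 181 178 175 170 169 174 176 175 170
  164 157 156 160 170 176 177 181 185 189 185 174 166 170 185 201 209 206
  188 158 135 129 150 182]]
top pred [[376.4, 207.9], [376.3, 224.4], [374.3, 189.2], [382.8, 208.7], [368.1, 209.2]]
```

The bottle sits centred between the roller highlights (columns 368 and 379.5) at column ~374, and it is square. Setting the paddle down.

Emit:
{"method": "drive_tool", "body": {"moves": [[[0, 0, 8, 0], [0, 0, 5, 0], [0, 0, 2, 0], [0, 0, 1, 0], [0, 0, 0, 0]]]}}

```text
t: 25.55
tool_pos: [0.5042, -0.2701, 0.076]
tool_rot: [0.023, -3.141, -0.0]
contact_force: [-0.4, 0.6, -1.1]
width: 0.203
finger_force: 59.7
```

Emit:
{"method": "drive_tool", "body": {"moves": [[[0, 0, 1, 0], [0, 0, 1, 0], [0, 0, 0.5, 0], [0, 0, 0, 0]]]}}

```text
t: 25.95
tool_pos: [0.5043, -0.2701, 0.0738]
tool_rot: [-0.023, 3.141, -0.0]
contact_force: [-0.2, 0.5, -2.2]
width: 0.204
finger_force: 59.9
```

Emit:
{"method": "drive_tool", "body": {"moves": [[[0, 0, 0.7, 0], [0, 0, 0.7, 0], [0, 0, 0, 0]]]}}

```text
t: 26.25
tool_pos: [0.5045, -0.2703, 0.0737]
tool_rot: [-0.023, 3.141, -0.001]
contact_force: [-5.2, 3.2, 14.3]
width: 0.202
finger_force: 61.9
```

Contact with the worktop (14 N). Back off slightly, release and rise.

Emit:
{"method": "drive_tool", "body": {"moves": [[[0, 0, -0.8, 0], [0, 0, 0, 0]]]}}

```text
t: 26.45
tool_pos: [0.5044, -0.2702, 0.0737]
tool_rot: [-0.023, 3.141, -0.0]
contact_force: [-2.8, 1.0, 7.1]
width: 0.199
finger_force: 60.9
```

Emit:
{"method": "drive_tool", "body": {"moves": [[[0, 0, 0, 0], [0, 0, 0, 0], [0, 0, 0, 0], [0, 0, 0, 0], [0, 0, 0, 0]]], "jaw": 1}}

```text
t: 26.95
tool_pos: [0.5042, -0.2701, 0.073]
tool_rot: [0.023, -3.141, -0.0]
contact_force: [-0.4, -0.7, 1.5]
width: 1.0
finger_force: 0.0
```

Emit:
{"method": "drive_tool", "body": {"moves": [[[0, 0, 0, 0], [0, 0, -10, 0], [0, 0, -30, 0], [0, 0, -40, 0], [0, 0, -40, 0]]]}}

```text
t: 27.45
tool_pos: [0.504, -0.27, 0.1951]
tool_rot: [0.023, -3.141, -0.0]
contact_force: [1.0, -0.1, 0.2]
width: 1.001
finger_force: 0.0
```

Emit:
{"method": "drive_tool", "body": {"moves": [[[20, 0, -20, 0], [40, 0, 0, 0], [40, 0, 0, 0], [40, 0, 0, 0], [0, 0, 0, 0]]]}}

```text
t: 27.95
tool_pos: [0.3611, -0.2718, 0.2139]
tool_rot: [0.02, -3.141, 0.0]
contact_force: [0.9, -0.4, 0.6]
width: 1.0
finger_force: 0.0
```

Run:
```python
from h import *
go(.5,-.27,.074,180)
for c in('scene','top'):
  im=optics.get_image(c)
  for n in ('bottle_front','bottle_rear','paddle','gate_handle','lidded_cup','spare_cup','glass_beaker','timer'):
   for r in optics.silhouettes(n,c)[:4]:
        q=np.array(r['bbox'])*[640,400,640,400]; 
        if r['score']>.4: print(c,n,round(r['score'],2),q.round(0),r['pixels'].sum())
P=[(.5045,-.27,.15),(.5045-.042,-.27,.0),(.5045+.042,-.27,.0)]
print('paddle pred',proj('top',P).round().tolist(),proj('scene',P).round().tolist())
P=fw([(0,.13,.112),(0,.14,.112)]); print('handle pred',proj('top',P).round(1).tolist())
```

```text
t 27.95 pos [ 0.3611 -0.2718  0.2139] yaw -179.26 F [ 0.9 -0.4  0.6] w 1.0 ff 0.0 tilt 0.03
shift [-139.     0.   139.8] norm 197.1 turn 0.74
scene bottle_front 0.77 [326. 222. 351. 235.] 240
scene bottle_front 0.76 [223. 174. 239. 193.] 183
scene bottle_rear 0.65 [262. 161. 286. 173.] 146
scene paddle 0.67 [361. 221. 389. 266.] 682
scene paddle 0.66 [326. 217. 353. 234.] 263
scene gate_handle 0.65 [251. 152. 364. 248.] 3656
scene gate_handle 0.49 [254. 153. 289. 176.] 122
scene lidded_cup 0.58 [413. 226. 431. 241.] 195
scene spare_cup 0.77 [241. 184. 256. 216.] 441
scene glass_beaker 0.82 [284. 206. 304. 242.] 761
scene timer 0.72 [330. 221. 350. 235.] 246
scene timer 0.46 [300. 169. 320. 187.] 211
top bottle_front 0.86 [368. 197. 382. 228.] 442
top bottle_front 0.82 [191. 241. 220. 277.] 522
top bottle_front 0.61 [217. 189. 392. 243.] 6849
top bottle_front 0.59 [187. 177. 212. 207.] 432
top bottle_rear 0.82 [242. 194. 257. 233.] 523
top bottle_rear 0.49 [257. 161. 282. 185.] 520
top paddle 0.9 [424. 198. 453. 232.] 606
top lidded_cup 0.74 [437. 143. 467. 173.] 613
top lidded_cup 0.73 [366. 196. 384. 228.] 454
top spare_cup 0.63 [249. 252. 276. 280.] 561
top glass_beaker 0.74 [327. 243. 357. 270.] 658
top timer 0.62 [256. 158. 281. 186.] 520
paddle pred [[446.0, 205.0], [431.0, 230.0], [428.0, 198.0]] [[376.0, 219.0], [363.0, 267.0], [383.0, 253.0]]
handle pred [[222.4, 209.4], [218.2, 209.5]]
```

```bash
python3 -c "
from h import *
print(hand_in())"
```

```text
the job is handed in; nothing more can be done
None
```

The job is handed in at about 28 s on the robot's clock; the hand-in call returned no verdict. In the last pictures and readings the front bottle lay between the cradle rollers, the gate had been pushed against its stop, the rear bottle was in the hopper, and the paddle stood upright on the worktop beyond the feeder's end.

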